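# Clamp a circuit board in the repair holder by its edges

## Task

Lift the circuit board off its sloped stand holding it only by its edges (nothing may touch the parts on its two faces), and lay it face up and level across the steel ledges of the open board holder and let go. Then push the holder's sliding jaw slowly up against the board, by feel, until the board stops firm (no crushing) and sits fully home, without play, in the grooves of both jaws; leave it clamped there and leave the other things on the bench alone.

Things in the scene. Friction and masses are not known exactly. Their poses are not given: they have to be found in the camera images.
- board: Green circuit board: stiff plate 110 mm long (x), 62 wide (y), 5 thick (z); about 0.1 to 0.15 kg. Origin mid-plate; z out of the face with tall parts. Starts on the sloped stand, leaning 20 degrees, +x end uphill, away from the robot. Grip it across the 62 mm at mid-length: 50 mm of each long edge and 15 mm below are free there, on the stand and in the holder. Either end may face the stop jaw.
- board_parts: Parts on the board's two faces, same origin and axes as the board: on top they cover 76 (x) by 46 (y) mm, up to 13 mm above the plate's top face; below, a backing 70 by 30 mm, 2 mm thick. Top rim of bare plate: 8 mm at the long edges, 17 mm at the ends. Nothing may touch these parts.
- stand: Fixed sloped stand; origin in the middle of its underside, x horizontal, uphill. Foot 150 by 90 by 8 mm. The board lies on two cross bars under its ends and against a lip at its lower end; the board's underside is 60 mm high above the origin. Under the board's middle is only a spine 28 mm wide. Highest point, with the board, under 100 mm.
- holder: Fixed board holder (small vice); origin on the bench, x = sliding direction from sliding jaw to stop jaw (away from robot, give or take its yaw), y across, z up. Base x -158 to 106, 84 mm wide, 8 thick. Between the jaws only two rods, tops 25 mm high, and the jaws' ledges. End plate behind the sliding jaw at x -147 to -157, 30 mm high. The board on the ledges has its middle 47.5 mm high.
- lay_here (a point): Where to lay the board's middle: holder x -20, y 0, z 47.5 mm; axes as the holder. It clears both lips there. Stop jaw beyond it: locked, its groove back anywhere from x 45 to 75 mm, not reported: find it by feel. Mirror image of the sliding jaw, ledges also 50 mm long. Home, the board's end touches it, so the board's middle is at x -10 to 20 mm.
- jaw: Sliding jaw; holder's axes, origin at its groove back, bench height. Starts at holder x -105 to -90. Block 66 mm wide, own x -16 to 0, 24 to 66 high. Two steel ledges (y +-22, 9 mm wide, tops 45 mm high) reach to own x 50; above, a lip to own x 6, underside 53, top 59 high. About 2.5 N friction; stays where left. Pushed, it takes the board along and stops firm when the board fills both grooves.
- jaw_push (a point): Middle of the sliding jaw's outer face (own x -16, 52 mm high): the face to push, along the holder's +x, slowly. Until the board is home the push takes under 6 N; then it rises steeply. About 11 N at the hand makes a firm clamp (over 4 N must reach the board); over 30 N crushes it.
- spool: Green plastic reel, 60 mm across and 45 mm high, loose bystander; origin under its centre.
- meter: Black hand multimeter, 150 by 75 by 35 mm, lying on its back, loose bystander; origin under its centre, x along its length.
- flux: Amber jar 44 mm across and 75 mm high, loose bystander; origin under its centre.
- driver: Screwdriver 170 mm long lying on the bench, loose bystander; x along its length.
Mind the look-alikes: they are no part of the job. What is shaped like the board but pink is not meant. Leave any white look-alike of the stand alone.

How it is judged:
On the way, in this order (a step that is already met when the one before it is completed fails the run):
1. the board is held by the fingers, clear of the stand and the holder (contact force between the fingers and board above 0.5 N and contact force between each of stand, holder and board below 0.02 N and distance of board from where it was at the start of the episode above 0.03 m), for 0.3 s.
2. the board lies level, face up, on the ledges between the two jaws, let go (z of board in the frame of holder between 0.045 and 0.05 m and angle between board's own z axis and vertical below 0.07 rad and angle between the x axis of board and the x axis of holder, either way round below 0.07 rad and y of board in the frame of holder between -0.01 and 0.01 m and x of board in the frame of holder between -0.032 and -0.008 m and contact force between the fingers and board below 0.02 N and contact force between holder and board above 0.2 N), for 0.2 s.
3. the sliding jaw is pushed firmly against the board (over 4 N) (contact force between jaw and board above 4 N and x of board in the frame of holder above -0.013 m), for 0.1 s.
At the end, for the whole second after the job is handed in: Board let go, at rest, level, face up and in line with the holder (within 4 degrees), centred across it within 10 mm, middle 47.5 mm high (within 2.5 mm) and at holder x -13 to 23 mm, its end within 2 mm of the back of the sliding jaw's groove after the firm push (z of board in the frame of holder between 0.045 and 0.05 m and angle between board's own z axis and vertical below 0.07 rad and angle between the x axis of board and the x axis of holder, either way round below 0.07 rad and y of board in the frame of holder between -0.01 and 0.01 m and x of board in the frame of holder between -0.013 and 0.023 m and x of board in the frame of jaw between 0.053 and 0.057 m and linear speed of board below 0.01 m/s and contact force between the fingers and board below 0.02 N); the robot touches nothing.
It fails at once if something touches the parts on the faces of the board (contact force between board_parts and anything else above 0.3 N).
It fails at once if the sliding jaw presses on the board with more than 30 N, or the board is struck or squeezed by the whole holder (both ends added) with more than 65 N (contact force between holder and board above 65 N or contact force between jaw and board above 30 N).
It fails at once if a bystander (reel, multimeter, jar or screwdriver) is moved by more than 20 mm (distance of any of spool, meter, flux, driver from where it was at the start of the episode above 0.02 m).
It also fails if it takes over 58 s, if anything falls off the work surface, if the arm or the gripper's body presses on something with over 40 N, if the wrist force passes 120 N, or if a joint passes its speed limit or range.

## Robot

A 7-joint arm with a two-finger parallel gripper is mounted at the origin on the work surface. World frame = base frame: x ahead of the robot, y to its left, z up, the work surface at z = 0. Lengths are in m, angles in rad, forces in N, time in s.
With the tool pointing down it reaches from about 0.4 to 0.85 m from the base axis. Payload 4.5 kg.
Tool frame: the origin (TCP) lies at the very end of the fingers, on their centre line; the grasp point (between the pads) lies 19 mm behind it; z points along the fingers, y is the line along which they close (so a half turn about z gives the same grasp; the last joint's range is limited). The gripper opens to 88 mm and grips with 3 to 60 N. Pads are 18 mm wide; open, the fingers measure 123 mm over their backs; the gripper's body (75 mm by 187 mm) begins 45 mm behind the grasp point.
Start: joints at [-1.229, 0.689, -0.195, 1.565, 0.157, 0.902, -0.215], TCP at [0.189, 0.596, 0.239] pointing down, gripper open.
Joint ranges: [-3.01, 3.01], [-0.46, 2.08], [-1.47, 1.51], [0.13, 2.56], [-1, 4.14], [0.04, 2.09], [-2.66, 2.66]. Speed limits (rad/s): [2.57, 2.57, 3.14, 3.14, 3.14, 3.14, 3.14].

## Interface

Orientations are given as a unit quaternion [x, y, z, w].
In Python, from plant import r gives the robot as it stands. The module is installed in compiled form; this text tells all that it offers.
- The arm moves only by the shell command python3 -m pendant 'ROWS' [FORCE]. ROWS is JSON, one flat list of numbers, 7 for each row, row after row: the opening, from 0 (shut) to 1 (fully open), then the shift along the tool's x, y, z scaled (see below), then the turn, a rotation vector about the tool's x, y, z scaled (see below). A call has 1 to 12 rows; each row is the pose to reach, as a shift and turn from the pose commanded when the call began, along the tool's axes at that moment; what a row does not reach only later rows make up. The controller multiplies each number of a shift by 0.15 m and each number of a turn by pi/2 rad. A row lasts 1/10 s, in which the tool goes at most 50 mm and 8.59 degrees, less where a joint would pass 70% of its speed; a pose out of reach is approached as far as the arm can. A call with a number of a shift or a turn outside -1 to 1 is refused whole. A call with a gripper value outside its range is refused whole. The fingers move at their own pace and stop on an object; FORCE is the grip in N (left out, the last holds). Time passes only in rows, so rows that repeat a pose let the fingers close. It gives the time, the measured TCP pose, the force, the opening and the grip force at its end, in the units of the state.
- r.get_state(): the state, without advancing time (a new reading comes with each control period).
- r.snapshot(name): name is "side" or "top"; returns a dict with "img" (420x560x3 uint8, red, green, blue), "mtx" (3x3 intrinsics, pixels), "k1" (the pictures are not rectified: a ray, as slopes to the right and down, at radius r is drawn at 1 + k1 r^2 times it, then the intrinsics apply), "cam_to_world" (4x4, takes a point from camera to world coordinates). Camera axes: x right, y up, looking along -z (the intrinsics and any distortion apply to the point x, -y, -z); pixel columns grow to the right and rows downward; lengths in m; the calibration is good to about 2 mm. A picture is of the moment at which its call begins. There is no depth.
- r.finish_job(): hands the job in; it is judged then, once.
The state is a dict: "clock": time; "q": joint angles; "qd": joint speeds; "joint_torque": joint torques, N m; "tool_pos": TCP position; "eef_rot": TCP orientation; "contact_force": force on the tool from outside, world axes, zero at the start; "moment": the same for the moment, N m; "opening": opening from 0.0 (shut) to 1.0 (fully open); "finger_force": force on a finger pad.
Only numpy, scipy, OpenCV 4.12 (cv2) and the standard library are available. Lean on these libraries where they do the work, as an engineer would, in place of code of your own. Each camera call takes 0.05 s, during which the arm holds its last target. There are 200 camera calls.

## Working session

There is one attempt and no reset: what is moved stays moved. The work goes in short steps, Python scripts to look and compute and a shell command to move; the robot and the scene stay as the last step left them, time stands still between calls to the robot, and variables do not carry over. Pictures are saved under pics/ and viewed, at most 10 in all, crops included, and the job is handed in when it is done.

```bash
mkdir -p pics; python3 - <<'E'
from plant import r
import cv2,numpy as np
for n in("top","side"):
    s=r.snapshot(n); cv2.imwrite(f"pics/{n}0.png",s["img"][:,:,::-1])
    np.savez(f"{n}0.npz",**s); print(n,s["mtx"].round(1).tolist(),s["k1"],s["cam_to_world"].round(3).tolist())
print(r.get_state())
E
```

```text
top [[504.9, 0.0, 279.7], [0.0, 504.9, 210.0], [0.0, 0.0, 1.0]] -0.12080321119093712 [[-0.003, 0.997, -0.072, 0.523], [-1.0, -0.004, -0.003, -0.033], [-0.003, 0.072, 0.997, 1.48], [0.0, 0.0, 0.0, 1.0]]
side [[444.8, 0.0, 282.9], [0.0, 444.8, 200.2], [0.0, 0.0, 1.0]] 0.0182424593153134 [[0.974, 0.143, -0.177, 0.449], [-0.227, 0.548, -0.805, -0.835], [-0.018, 0.824, 0.566, 0.649], [0.0, 0.0, 0.0, 1.0]]
{'clock': 0.1, 'q': array([-1.22916795,  0.68991892, -0.19451406,  1.56623706,  0.15724115,
        0.90253619, -0.21511075]), 'qd': array([-5.13544039e-04,  1.00510406e-03, -1.42793821e-05, -1.69366791e-03,
       -1.50254780e-03, -7.72084752e-04,  2.43017370e-04]), 'joint_torque': array([-2.53055267e-03, -5.28500140e+01, -1.27114009e+00, -1.53838652e+01,
       -5.25162555e-02,  1.90419662e-03,  7.16474415e-05]), 'tool_pos': array([0.18922461, 0.59505301, 0.23797914]), 'eef_rot': array([ 1.53295274e-01,  9.88180056e-01, -8.53243660e-04, -8.85461048e-05]), 'contact_force': array([ 0.09957911, -0.24927698,  0.03657124]), 'moment': array([-0.06807658, -0.06204886, -0.04129502]), 'finger_force': 0.0, 'opening': 1.0028927367979494}
```

View pics/top0.png

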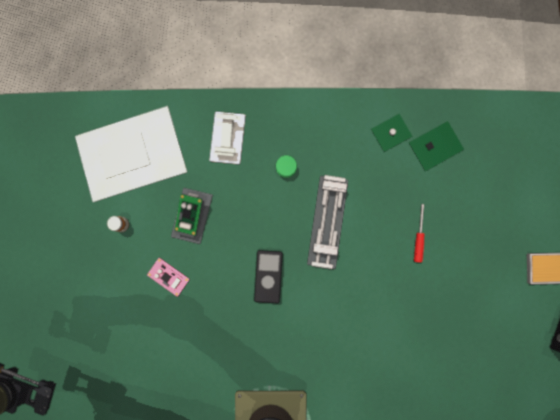

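View pics/side0.png

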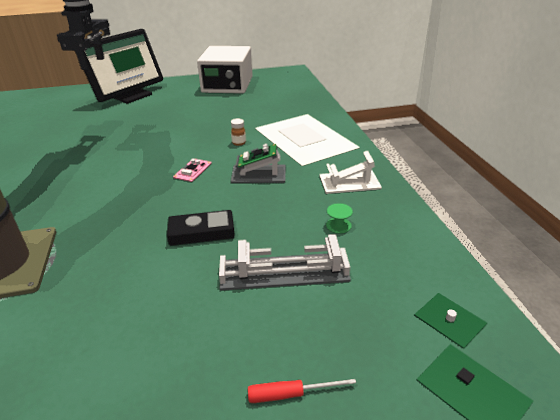

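Both views show the following:
- **Board candidates (top view):** the green board with parts on the dark stand (190,212), the pink board (168,277), and flat dark green sheets (392,132) and (437,146). I choose (190,212), which matches the description.
- **Stand look-alike:** the white empty stand (228,138), to be left alone.
- **Holder:** (328,222).

I'll check the choice in one close crop.

```bash
cat > h.py <<'E'
import numpy as np,cv2
def ray(s,px):
    d=np.array([[s["k1"].item() if hasattr(s["k1"],'item') else s["k1"],0,0,0]],float)
    p=cv2.undistortPoints(np.array(px,float).reshape(-1,1,2),s["mtx"],d).reshape(-1,2)
    v=np.c_[p[:,0],-p[:,1],-np.ones(len(p))]@s["cam_to_world"][:3,:3].T
    return s["cam_to_world"][:3,3],v
def onplane(s,px,z):
    o,v=ray(s,px); return o+v*((z-o[2])/v[:,2])[:,None]
def proj(s,P):
    T=np.linalg.inv(s["cam_to_world"]);p=np.atleast_2d(P)@T[:3,:3].T+T[:3,3]
    u=np.c_[p[:,0],-p[:,1]]/-p[:,2:];u=u*(1+s["k1"]*(u**2).sum(1))[:,None]
    return u@s["mtx"][:2,:2].T+s["mtx"][:2,2]
E
python3 - <<'E'
import cv2,numpy as np
t=cv2.imread("pics/top0.png");s=cv2.imread("pics/side0.png")
def c(i,x,y,w,h,W,H): return cv2.resize(i[y:y+h,x:x+w],(W,H),interpolation=cv2.INTER_CUBIC)
a=np.hstack([c(t,165,182,50,66,300,396),c(t,300,170,60,108,220,396),c(s,226,138,70,50,280,200).repeat(1,0) if 0 else np.vstack([c(s,226,138,70,50,277,198),c(s,214,230,140,60,277,119),np.zeros((79,277,3),np.uint8)])])
cv2.imwrite("pics/crop.png",a)
E
```

```text
(no output)
```

View pics/crop.png

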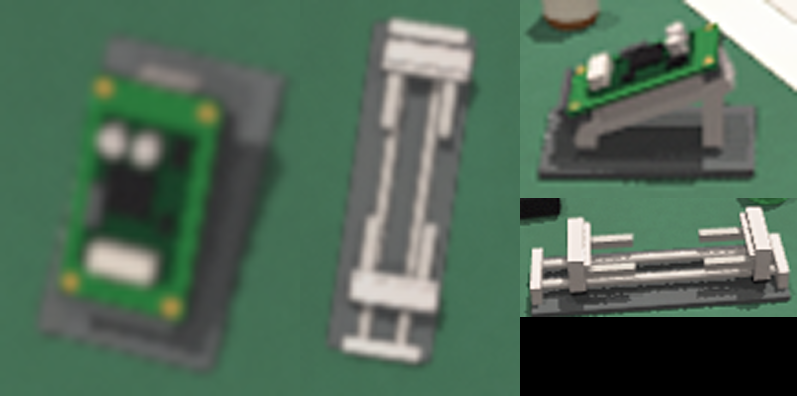

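The crop confirms it: a green board with parts on the dark sloped stand, uphill end away from the robot. The holder's sliding jaw is the lower white block in the top view, around (326,249). Now I measure.

```bash
python3 - <<'E'
import cv2,numpy as np
from h import *
t=dict(np.load("top0.npz"));s=dict(np.load("side0.npz"))
K=8
def up(im,x,y,w,h): return cv2.resize(im[y:y+h,x:x+w],None,fx=K,fy=K,interpolation=cv2.INTER_CUBIC)
def quad(m,x,y):
    n,l,st,c=cv2.connectedComponentsWithStats(m.astype(np.uint8))
    i=1+np.argmax(st[1:,4]); cn=cv2.findContours((l==i).astype(np.uint8),0,1)[0]
    h=cv2.convexHull(max(cn,key=cv2.contourArea))
    b=cv2.boxPoints(cv2.minAreaRect(h)); e=0.02
    q=cv2.approxPolyN(h,4,ensure_convex=True) if hasattr(cv2,'approxPolyN') else b
    f=lambda a:(a.reshape(-1,2)+.5)/K-.5+[x,y]
    return f(b),f(q.astype(float))
# board
c=up(t["img"],165,182,50,66).astype(int);R,G,B=c[...,0],c[...,1],c[...,2]
m=(G>105)&(G-B>55)&(G-R>40); print("greenfrac",m.mean())
m2=cv2.morphologyEx(m.astype(np.uint8),cv2.MORPH_CLOSE,np.ones((41,41)))
b,q=quad(m2,165,182)
hc=62.35+2.35
for nm,a in(("box",b),("quad",q)):
    P=[]
    for p in a:
        far=p[1]<a[:,1].mean(); P.append(onplane(t,[p],(hc+(18.8 if far else -18.8))/1000)[0])
    P=np.array(P);o=np.argsort([p[0] for p in P]);P=P[o];near=P[:2][np.argsort(P[:2,1])];fa=P[2:][np.argsort(P[2:,1])]
    d=fa.mean(0)-near.mean(0)
    print(nm,a.round(1).tolist(),"near",near.round(4).tolist(),"far",fa.round(4).tolist(),"cen",P.mean(0).round(4),"len",np.linalg.norm(d).round(4),"w",np.linalg.norm(near[1]-near[0]).round(4),np.linalg.norm(fa[1]-fa[0]).round(4),"yaw",np.degrees(np.arctan2(d[1],d[0])).round(2), "yawW",[np.degrees(np.arctan2(-(e[1]-e[0])[0],(e[1]-e[0])[1])).round(2) for e in(near,fa)])
# stand foot dark & holder base: not green
def hold(x,y,w,h,z):
    c=up(t["img"],x,y,w,h).astype(int);m=(c[...,1]-c[...,0]<14)
    return c,m
c,m=hold(296,168,66,110,8)
b,q=quad(m,296,168)
for nm,a in(("hbox",b),("hquad",q)):
    P=onplane(t,a,.008);P=P[np.argsort(P[:,0])];d=P[2:].mean(0)-P[:2].mean(0)
    print(nm,a.round(1).tolist(),P[:,:2].round(4).tolist(),"len",np.linalg.norm(d).round(4),"w",np.linalg.norm(P[1]-P[0]).round(4),np.linalg.norm(P[3]-P[2]).round(4),"yaw",np.degrees(np.arctan2(d[1],d[0])).round(2),"cen",P.mean(0).round(4))
w=(c.min(2)>150).astype(np.uint8);w=cv2.morphologyEx(w,cv2.MORPH_OPEN,np.ones((41,41)))
n,l,st,ce=cv2.connectedComponentsWithStats(w)
for i in range(1,n):
    r=cv2.minAreaRect(np.argwhere(l==i)[:,::-1].astype(np.float32));bb=(cv2.boxPoints(r)+.5)/K-.5+[296,168]
    print("white",bb.mean(0).round(1),(np.array(r[1])/K).round(1), onplane(t,[bb.mean(0)],.066)[0].round(4),onplane(t,[bb.mean(0)],.03)[0].round(4))
cv2.imwrite("pics/mask.png",np.hstack([m.astype(np.uint8)*255,w*255]))
E
```

```text
greenfrac 0.04138731060606061
box [[174.3, 230.2], [180.8, 194.6], [200.8, 198.3], [194.2, 233.9]] near [[0.5592, 0.2152, 0.0459], [0.5698, 0.2728, 0.0459]] far [[0.6572, 0.1911, 0.0835], [0.6678, 0.2474, 0.0835]] cen [0.6135 0.2316 0.0647] len 0.1078 w 0.0586 0.0573 yaw -14.17 yawW [np.float64(-10.42), np.float64(-10.67)]
quad [[200.7, 199.2], [194.2, 234.2], [175.1, 229.3], [180.8, 194.4]] near [[0.5583, 0.2153, 0.0459], [0.5723, 0.2705, 0.0459]] far [[0.6548, 0.1914, 0.0835], [0.6684, 0.2474, 0.0835]] cen [0.6134 0.2312 0.0647] len 0.106 w 0.0569 0.0577 yaw -13.72 yawW [np.float64(-14.23), np.float64(-13.63)]
hbox [[306.6, 265.4], [320.1, 173.8], [348.8, 178.0], [335.3, 269.6]] [[0.4549, -0.1893], [0.4676, -0.106], [0.7228, -0.2321], [0.7356, -0.1478]] len 0.2712 w 0.0843 0.0853 yaw -8.97 cen [ 0.5952 -0.1688  0.008 ]
hquad [[348.3, 177.9], [335.4, 269.7], [306.6, 265.3], [320.2, 173.9]] [[0.4548, -0.1898], [0.4679, -0.1059], [0.7231, -0.2307], [0.7351, -0.1479]] len 0.271 w 0.0849 0.0837 yaw -8.79 cen [ 0.5952 -0.1686  0.008 ]
white [334.2 185.6] [23.1  8.7] [ 0.6934 -0.1826  0.066 ] [ 0.6978 -0.1864  0.03  ]
white [325.2 248.6] [23.5  9. ] [ 0.5163 -0.1556  0.066 ] [ 0.5161 -0.1587  0.03  ]
```

Holder sizes fit (84 mm width is right). The board mask was too strict, since its length and width are off, so I'll refine it with better thresholds and a two-view check.

```bash
python3 - <<'E'
import cv2,numpy as np
from h import *
t=dict(np.load("top0.npz"));s=dict(np.load("side0.npz"))
print("bench",t["img"][245,220],"rim",t["img"][215,180],t["img"][199,190],t["img"][232,182],"foot",t["img"][238,190])
K=8
def up(im,x,y,w,h): return cv2.resize(im[y:y+h,x:x+w],None,fx=K,fy=K,interpolation=cv2.INTER_CUBIC)
c=up(t["img"],165,182,50,66);hsv=cv2.cvtColor(c,cv2.COLOR_RGB2HSV)
def holes(s,x,y,w,h):
    hs=cv2.cvtColor(up(s["img"],x,y,w,h),cv2.COLOR_RGB2HSV)
    m=((hs[...,0]>15)&(hs[...,0]<42)&(hs[...,1]>100)&(hs[...,2]>110)).astype(np.uint8)
    n,l,st,ce=cv2.connectedComponentsWithStats(m)
    return [( (ce[i]+.5)/K-.5+[x,y],st[i,4]) for i in range(1,n) if st[i,4]>30]
ht=holes(t,165,182,50,66);hs=holes(s,226,138,70,50)
print("top holes",[(p.round(1).tolist(),a) for p,a in ht]);print("side holes",[(p.round(1).tolist(),a) for p,a in hs])
def tri(p,q):
    o1,v1=ray(t,[p]);o2,v2=ray(s,[q]);v1=v1[0]/np.linalg.norm(v1);v2=v2[0]/np.linalg.norm(v2)
    k=np.linalg.lstsq(np.c_[v1,-v2],o2-o1,rcond=None)[0];a=o1+k[0]*v1;b=o2+k[1]*v2
    return (a+b)/2,np.linalg.norm(a-b)
for p,_ in ht:
    for q,_ in hs:
        P,e=tri(p,q)
        if e<.006 and .03<P[2]<.1: print(p.round(1),q.round(1),P.round(4),"gap",e.round(4))
# holder: predicted features in the side view
o=np.array([.619,-.1725]);y=np.radians(-8.9)
for nm,(hx,hy,hz) in dict(basefar=(.106,-.042,0),basenear=(-.158,-.042,0),jaw=(-.101-.016,-.033,.066),jawb=(-.101-.016,.033,.066)).items():
    w=[o[0]+hx*np.cos(y)-hy*np.sin(y),o[1]+hx*np.sin(y)+hy*np.cos(y),hz]
    print(nm,np.round(w,4),"side",proj(s,w)[0].round(1),"top",proj(t,w)[0].round(1))
big=cv2.resize(s["img"][230:292,210:358],None,fx=5.4,fy=5.4,interpolation=cv2.INTER_CUBIC)[:,:,::-1]
cv2.imwrite("pics/hs.png",big)
E
```

```text
bench [ 69 113  85] rim [83 93 86] [ 43 122  61] [ 64 103  72] foot [72 75 74]
top holes [([181.8, 196.1], np.int32(536)), ([199.2, 200.4], np.int32(525)), ([176.2, 228.5], np.int32(468)), ([193.1, 232.8], np.int32(599))]
side holes [([273.4, 144.5], np.int32(118)), ([273.2, 152.8], np.int32(246)), ([241.0, 155.3], np.int32(215)), ([239.2, 164.3], np.int32(159))]
[181.8 196.1] [273.4 144.5] [0.6636 0.2449 0.0816] gap 0.0007
[181.8 196.1] [273.2 152.8] [0.665  0.2509 0.0525] gap 0.0038
[199.2 200.4] [273.2 152.8] [0.6518 0.1956 0.0829] gap 0.0007
[176.2 228.5] [241.  155.3] [0.5741 0.2666 0.0489] gap 0.0005
[193.1 232.8] [239.2 164.3] [0.5619 0.2181 0.0485] gap 0.0005
basefar [ 0.7172 -0.2304  0.    ] side [350.  282.1] top [347.9 180.3]
basenear [ 0.4564 -0.1896  0.    ] side [219.  290.9] top [335.1 269. ]
jaw [ 0.4983 -0.187   0.066 ] side [237.2 261.8] top [336.5 255. ]
jawb [ 0.5085 -0.1218  0.066 ] side [237.5 240.1] top [313.2 251.5]
```

View pics/hs.png

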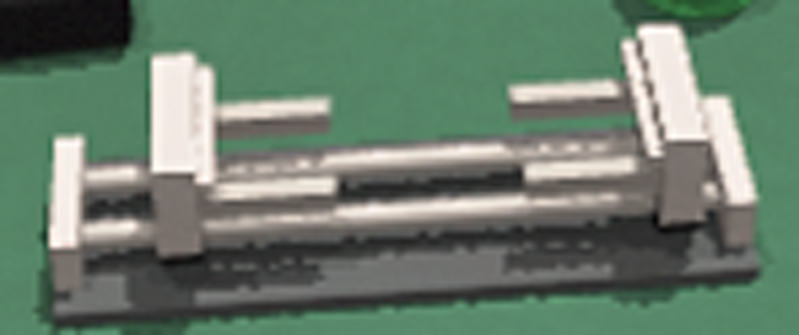

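Triangulated board holes give yaw −13.8°, pitch 20.0° and hole spacing 50.7 mm with ray gaps under 1 mm, so the measurement holds. The enlarged side view has the holder's base corners at (219.6,289.6) and (350.2,280.9) and the jaw top corner at (238.3,261.9). All are within about 1 px of the prediction from origin (0.619,−0.1725), yaw −8.9°. Next is the move planning.

```bash
cat > plan.py <<'E'
import numpy as np,sys
from scipy.spatial.transform import Rotation as Ro
from plant import r
def frame(yaw,pitch):   # of the board/holder: x uphill
    return Ro.from_euler('ZY',[np.radians(yaw),-np.radians(pitch)]).as_matrix()
def tool(F): return np.c_[-F[:,0],F[:,1],-F[:,2]]
BF=frame(-13.8,20);BM=np.array([.6137,.2311,.0625])
HF=frame(-8.9,0);HO=np.array([.619,-.1725,0])
def h(x,y,z): return HO+HF@[x,y,z]
def go(pos,Rt):
    s=r.get_state();R=Ro.from_quat(s["eef_rot"]).as_matrix()
    d=R.T@(np.asarray(pos)-s["tool_pos"])/.15;w=Ro.from_matrix(R.T@Rt).as_rotvec()/(np.pi/2)
    print("t",round(s["clock"],2),"pos",s["tool_pos"].round(4),"F",s["contact_force"].round(2),"shift",d.round(4),"turn",w.round(4))
E
python3 -c "
from plan import *
go(BM+BF@[0,0,.10],tool(BF))"
```

```text
t 0.1 pos [0.1892 0.5951 0.238 ] F [ 0.1  -0.25  0.04] shift [-3.2044 -1.4693  0.5462] turn [-0.0085 -0.2221 -0.042 ]
```

```bash
python3 -m pendant '[1,-0.8,-0.37,0,0,0,0, 1,-0.8,-0.37,0,0,0,0, 1,-0.8,-0.37,0,0,0,0]'
python3 -m pendant '[1,-0.8,-0.37,0,0,0,0, 1,-0.8,-0.37,0,0,0,0, 1,-0.8,-0.37,0,0,0,0]'
python3 -m pendant '[1,-0.8,-0.37,0,0,0,0, 1,-0.8,-0.37,0,0,0,0, 1,-0.8,-0.37,0,0,0,0, 1,-0.8,-0.37,0,0,0,0]'
python3 -m pendant '[1,-0.8,-0.36,0,-0.01,-0.22,-0.04, 1,-0.8,-0.36,0,-0.01,-0.22,-0.04, 1,-0.8,-0.36,0.2,-0.01,-0.22,-0.04, 1,-0.8,-0.36,0.5,-0.01,-0.22,-0.04, 1,-0.8,-0.36,0.5,-0.01,-0.22,-0.04, 1,-0.8,-0.36,0.5,-0.01,-0.22,-0.04]'
python3 -c "
from plan import *
go(BM+BF@[0,0,.10],tool(BF))"
```

```text
clock: 0.4
tool_pos: [0.29, 0.503, 0.2382]
eef_rot: [0.155, 0.988, -0.001, 0.001]
contact_force: [1.3, -1.1, -0.5]
opening: 1.002
finger_force: 0.0
clock: 0.7
tool_pos: [0.3875, 0.4133, 0.2383]
eef_rot: [0.155, 0.988, -0.001, 0.001]
contact_force: [0.2, 0.7, -0.8]
opening: 1.001
finger_force: 0.0
clock: 1.1
tool_pos: [0.4866, 0.3218, 0.2381]
eef_rot: [0.158, 0.987, -0.002, 0.001]
contact_force: [0.0, 0.2, -0.6]
opening: 1.002
finger_force: 0.0
clock: 1.7
tool_pos: [0.579, 0.2414, 0.1634]
eef_rot: [0.119, 0.978, -0.019, 0.17]
contact_force: [0.9, 0.7, 1.6]
opening: 1.001
finger_force: 0.0
t 1.7 pos [0.579  0.2414 0.1634] F [0.87 0.73 1.62] shift [ 0.0034 -0.0118  0.048 ] turn [ 0.0021 -0.0031 -0.0012]
```

```bash
python3 -m pendant '[1,0,-0.01,0.15,0,0,0, 1,0,-0.01,0.3,0,0,0, 1,0,-0.01,0.45,0,0,0, 1,0,-0.01,0.5,0,0,0, 1,0,-0.01,0.5,0,0,0, 1,0,-0.01,0.5,0,0,0]'
python3 - <<'E'
from plan import *
import cv2
go(BM-BF@[0,0,.014],tool(BF))
im=[]
for n,(x,y,w,h) in(("top",(150,165,80,90)),("side",(205,110,110,90))):
    s=r.snapshot(n);np.savez(n+"1.npz",**s);im.append(cv2.resize(s["img"][y:y+h,x:x+w,::-1],(int(w*500/90*.7),350),interpolation=cv2.INTER_CUBIC))
cv2.imwrite("pics/pre.png",np.hstack(im))
E
```

```text
clock: 2.3
tool_pos: [0.605, 0.2338, 0.0949]
eef_rot: [0.12, 0.978, -0.018, 0.172]
contact_force: [0.5, 0.0, 0.1]
opening: 1.001
finger_force: 0.0
t 2.3 pos [0.605  0.2338 0.0949] F [0.52 0.04 0.11] shift [ 0.0163 -0.0053  0.3172] turn [ 0.0037 -0.0012 -0.0029]
```

View pics/pre.png

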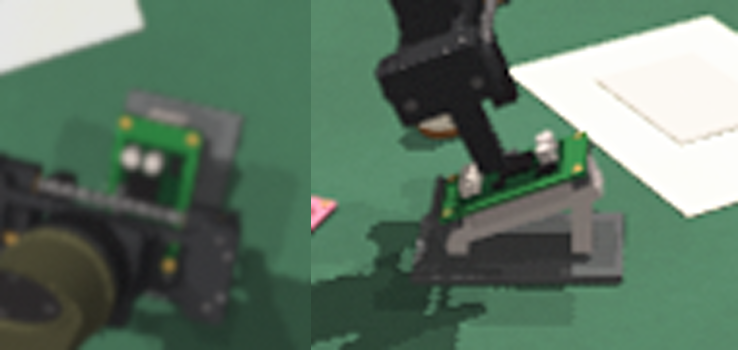

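The picture shows the open fingers straddling the board at mid-length, with the near finger at about (490,160) in the pasted side view. It's aligned, so I descend, checking for contact.

```bash
python3 -m pendant '[1,0.01,0,0.08,0,0,0, 1,0.01,0,0.16,0,0,0, 1,0.01,0,0.24,0,0,0, 1,0.01,0,0.315,0,0,0, 1,0.01,0,0.315,0,0,0, 1,0.01,0,0.315,0,0,0]'
python3 -c "
from plan import *
go(BM-BF@[0,0,.014],tool(BF))"
```

```text
clock: 3.0
tool_pos: [0.6184, 0.2292, 0.0475]
eef_rot: [0.12, 0.978, -0.019, 0.171]
contact_force: [-0.3, 0.3, 0.6]
opening: 0.999
finger_force: 0.0
t 3.0 pos [0.6184 0.2292 0.0475] F [-0.28  0.25  0.61] shift [-0.0025  0.0045 -0.0121] turn [ 0.0016 -0.0024 -0.0024]
```

```bash
python3 -m pendant '[0.8,0,0,-0.012,0,0,0, 0.72,0,0,-0.012,0,0,0, 0.6,0,0,-0.012,0,0,0, 0.6,0,0,-0.012,0,0,0, 0.6,0,0,-0.012,0,0,0, 0.6,0,0,-0.012,0,0,0, 0.6,0,0,-0.012,0,0,0, 0.6,0,0,-0.012,0,0,0]' 15
```

```text
clock: 3.8
tool_pos: [0.6181, 0.2297, 0.0503]
eef_rot: [0.12, 0.978, -0.019, 0.171]
contact_force: [-1.3, -0.1, 6.2]
opening: 0.7
finger_force: 15.0
```

```bash
python3 -m pendant '[0.6,0,0,-0.03,0,0,0, 0.6,0,0,-0.06,0,0,0, 0.6,0,0,-0.12,0,0,0, 0.6,0,0,-0.2,0,0,0, 0.6,0,0,-0.3,0,0,0, 0.6,0,0,-0.45,0,0,0, 0.6,0,0,-0.6,0,0,0, 0.6,0,0,-0.8,0,0,0, 0.6,0,0,-1,0,0,0, 0.6,0,0,-1,0,0,0, 0.6,0,0,-1,0,0,0, 0.6,0,0,-1,0,0,0]'
python3 - <<'E'
from plan import *
import cv2
go(h(-.02,0,.16),tool(HF))
s=r.snapshot("side");np.savez("side2.npz",**s);cv2.imwrite("pics/lift.png",cv2.resize(s["img"][60:200,160:330,::-1],(680,560),interpolation=cv2.INTER_CUBIC))
E
```

```text
clock: 5.0
tool_pos: [0.5681, 0.2407, 0.1903]
eef_rot: [0.12, 0.978, -0.019, 0.171]
contact_force: [-0.7, -0.1, -2.5]
opening: 0.701
finger_force: 15.0
t 5.0 pos [0.5681 0.2407 0.1903] F [-0.72 -0.14 -2.47] shift [-0.7453 -2.6036  0.4733] turn [-0.0076  0.2196 -0.0561]
```

View pics/lift.png

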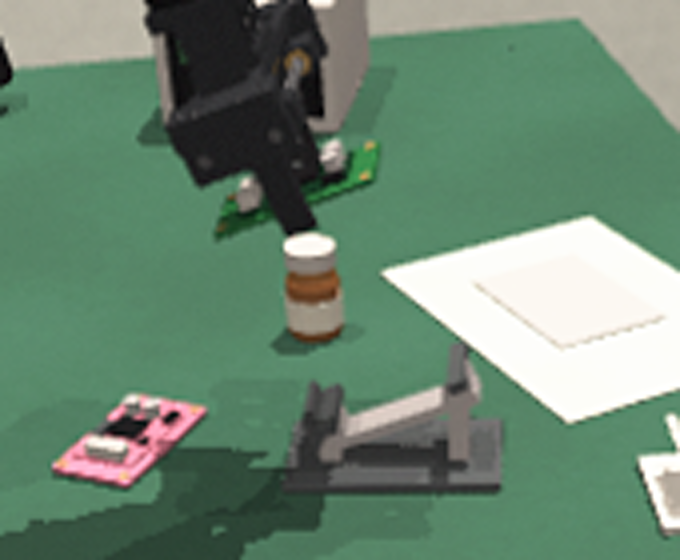

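The board is held by its long edges at mid-length, tilt unchanged, and the stand at about (395,420) is empty. I'll level it and carry it towards the holder.

```bash
python3 -m pendant '[0.6,-0.1,-0.2,0,0,0.05,-0.02, 0.6,-0.2,-0.4,0,0,0.12,-0.04, 0.6,-0.25,-0.6,0,-0.01,0.2,-0.056, 0.6,-0.25,-0.8,0,-0.01,0.22,-0.056, 0.6,-0.25,-0.87,0,-0.01,0.22,-0.056, 0.6,-0.25,-0.87,0,-0.01,0.22,-0.056, 0.6,-0.25,-0.87,0,-0.01,0.22,-0.056]'
python3 -c "
from plan import *
go(h(-.02,0,.16),tool(HF))"
```

```text
clock: 5.75
tool_pos: [0.5705, 0.1082, 0.2026]
eef_rot: [0.076, 0.997, 0.003, -0.0]
contact_force: [0.7, 0.5, -1.7]
opening: 0.699
finger_force: 15.0
t 5.75 pos [0.5705 0.1082 0.2026] F [ 0.67  0.54 -1.74] shift [-0.47   -1.802   0.2728] turn [ 0.0038 -0.0003  0.0021]
```

```bash
python3 -m pendant '[0.6,-0.1,-0.3,0,0,0,0, 0.6,-0.2,-0.6,0,0,0,0, 0.6,-0.23,-0.9,0,0,0,0, 0.6,-0.23,-0.9,0,0,0,0]'
python3 -m pendant '[0.6,-0.1,-0.3,0,0,0,0, 0.6,-0.2,-0.6,0,0,0,0, 0.6,-0.24,-0.8,0,0,0,0, 0.6,-0.24,-0.9,0,0,0,0, 0.6,-0.24,-0.9,0.15,0,0,0, 0.6,-0.24,-0.9,0.25,0,0,0, 0.6,-0.24,-0.9,0.25,0,0,0, 0.6,-0.24,-0.9,0.25,0,0,0]'
python3 - <<'E'
from plan import *
from h import proj
import cv2
go(h(-.02,0,.0335),tool(HF))
im=[]
for n,(x,y,w,h_) in(("top",(290,160,80,120)),("side",(200,190,170,120))):
    s=r.snapshot(n);np.savez(n+"3.npz",**s);im.append(cv2.resize(s["img"][y:y+h_,x:x+w,::-1],(int(w*3.1),372),interpolation=cv2.INTER_CUBIC))
    st=r.get_state();R=Ro.from_quat(st["eef_rot"]).as_matrix();c=st["tool_pos"]-R[:,2]*.014
    print(n,"expected hole px",[proj(s,c+R@[-a*.0493,b*.0253,-.0025])[0].round(1).tolist() for a in(-1,1) for b in(-1,1)])
    hs=cv2.cvtColor(cv2.resize(s["img"],None,fx=4,fy=4,interpolation=cv2.INTER_CUBIC),cv2.COLOR_RGB2HSV)[y*4:(y+h_)*4,x*4:(x+w)*4]
    m=((hs[...,0]>15)&(hs[...,0]<42)&(hs[...,1]>100)&(hs[...,2]>100)).astype(np.uint8)
    k,l,q,ce=cv2.connectedComponentsWithStats(m);print([(((ce[i]+.5)/4-.5+[x,y]).round(1).tolist(),int(q[i,4])) for i in range(1,k) if q[i,4]>12])
cv2.imwrite("pics/over.png",np.hstack(im))
E
```

```text
clock: 6.15
tool_pos: [0.584, -0.0396, 0.2016]
eef_rot: [0.081, 0.997, -0.001, -0.0]
contact_force: [-0.7, 0.3, -2.0]
opening: 0.699
finger_force: 15.0
clock: 6.95
tool_pos: [0.5998, -0.1685, 0.1646]
eef_rot: [0.075, 0.997, 0.003, 0.0]
contact_force: [-0.1, 0.3, -1.1]
opening: 0.7
finger_force: 15.0
t 6.95 pos [ 0.5998 -0.1685  0.1646] F [-0.08  0.27 -1.08] shift [ 0.0033 -0.012   0.8737] turn [0.004  0.0002 0.0028]
top expected hole px [[341.1, 236.5], [321.7, 233.6], [346.4, 198.8], [327.1, 195.9]]
[([320.5, 216.8], 259), ([321.1, 233.6], 149)]
side expected hole px [[259.5, 209.6], [258.6, 194.0], [313.7, 206.2], [310.2, 190.9]]
[([258.2, 193.9], 119), ([313.2, 205.8], 171), ([259.2, 209.2], 72)]
```

View pics/over.png

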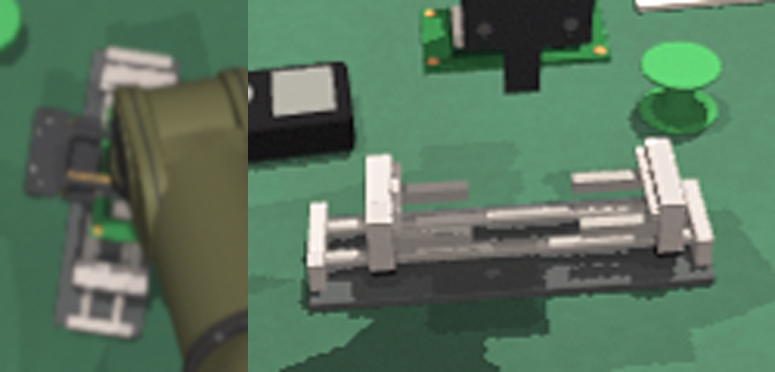

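Expected and seen hole pixels agree within 0.6 px, so the board sits in the tool as assumed, above the gap between the jaws (side view, (515,60)). I'll lower it quickly at first, then slowly by feel.

```bash
python3 -m pendant '[0.6,0,-0.01,0.1,0,0,0, 0.6,0,-0.01,0.25,0,0,0, 0.6,0,-0.01,0.4,0,0,0, 0.6,0,-0.01,0.55,0,0,0, 0.6,0,-0.01,0.67,0,0,0, 0.6,0,-0.01,0.76,0,0,0, 0.6,0,-0.01,0.79,0,0,0, 0.6,0,-0.01,0.79,0,0,0, 0.6,0,-0.01,0.79,0,0,0]'
python3 -c "
from plan import *
go(h(-.02,0,.0335),tool(HF))"
```

```text
clock: 7.95
tool_pos: [0.6, -0.1723, 0.0465]
eef_rot: [0.077, 0.997, 0.002, 0.001]
contact_force: [-0.6, 0.1, -1.4]
opening: 0.703
finger_force: 15.0
t 7.95 pos [ 0.6    -0.1723  0.0465] F [-0.58  0.1  -1.35] shift [0.0079 0.0181 0.0866] turn [0.0032 0.0012 0.0004]
```

```bash
python3 -m pendant '[0.6,0,0.01,0.015,0,0,0, 0.6,0,0.01,0.03,0,0,0, 0.6,0,0.01,0.045,0,0,0, 0.6,0,0.01,0.06,0,0,0, 0.6,0,0.01,0.07,0,0,0, 0.6,0,0.01,0.07,0,0,0, 0.6,0,0.01,0.07,0,0,0]'
python3 -m pendant '[0.6,0,0,0.007,0,0,0, 0.6,0,0,0.007,0,0,0]'
python3 -m pendant '[0.6,0,0,0.007,0,0,0, 0.6,0,0,0.007,0,0,0]'
python3 -c "
from plan import *
go(h(-.02,0,.0335),tool(HF))"
```

```text
clock: 8.65
tool_pos: [0.5996, -0.1707, 0.0352]
eef_rot: [0.077, 0.997, 0.003, 0.0]
contact_force: [0.6, -0.4, -0.7]
opening: 0.7
finger_force: 15.0
clock: 8.85
tool_pos: [0.5997, -0.1708, 0.0343]
eef_rot: [0.077, 0.997, 0.002, 0.001]
contact_force: [-0.7, -0.2, -1.0]
opening: 0.695
finger_force: 15.0
clock: 9.05
tool_pos: [0.5998, -0.1707, 0.0341]
eef_rot: [0.077, 0.997, 0.002, 0.001]
contact_force: [-1.4, 1.7, 5.9]
opening: 0.699
finger_force: 15.0
t 9.05 pos [ 0.5998 -0.1707  0.0341] F [-1.39  1.65  5.89] shift [0.0048 0.0082 0.0041] turn [0.003  0.0006 0.0004]
```

The board is seated: 6 N upward at the expected height. I'll let go, check, then lift straight up.

```bash
python3 -m pendant '[0.75,0,0,-0.004,0,0,0, 0.8,0,0,-0.004,0,0,0, 0.85,0,0,-0.004,0,0,0, 0.9,0,0,-0.004,0,0,0, 1,0,0,-0.004,0,0,0, 1,0,0,-0.004,0,0,0, 1,0,0,-0.004,0,0,0]'
python3 -m pendant '[1,0,0,-0.1,0,0,0, 1,0,0,-0.2,0,0,0, 1,0,0,-0.35,0,0,0, 1,0,0,-0.5,0,0,0, 1,0,0,-0.7,0,0,0, 1,0,0,-0.85,0,0,0, 1,0,0,-0.85,0,0,0, 1,0,0,-0.85,0,0,0]'
```

```text
clock: 9.75
tool_pos: [0.5995, -0.1708, 0.0337]
eef_rot: [0.077, 0.997, 0.002, 0.0]
contact_force: [-0.1, -0.2, -0.3]
opening: 0.994
finger_force: 0.0
clock: 10.55
tool_pos: [0.5996, -0.1716, 0.1625]
eef_rot: [0.077, 0.997, 0.002, 0.001]
contact_force: [-0.0, 1.1, 0.1]
opening: 0.999
finger_force: 0.0
```

```bash
python3 -m pendant '[0,0.2,0,0,0,0,0, 0,0.5,0,0,0,0,0, 0,0.8,0,0,0,0,0, 0,0.82,0,0,0,0,0, 0,0.82,0,0,0,0,0, 0,0.82,0,0,0,0,0]'
python3 - <<'E'
from plan import *
from h import proj,ray
import cv2
go(h(-.145,0,.047),tool(HF))
im=[];Q={}
for n,(x,y,w,h_) in(("top",(290,160,80,120)),("side",(200,220,170,75))):
    s=r.snapshot(n);np.savez(n+"4.npz",**s);im.append(cv2.resize(s["img"][y:y+h_,x:x+w,::-1],(int(w*4.5) if n=="side" else 240,int(h_*(4.5 if n=="side" else 3))),interpolation=cv2.INTER_CUBIC))
    print(n,"expected",[proj(s,h(-.02+a*.0493,b*.0253,.05))[0].round(1).tolist() for a in(-1,1) for b in(-1,1)])
    hs=cv2.cvtColor(cv2.resize(s["img"],None,fx=4,fy=4,interpolation=cv2.INTER_CUBIC),cv2.COLOR_RGB2HSV)[y*4:(y+h_)*4,x*4:(x+w)*4]
    m=((hs[...,0]>15)&(hs[...,0]<42)&(hs[...,1]>100)&(hs[...,2]>100)).astype(np.uint8)
    k,l,q,ce=cv2.connectedComponentsWithStats(m);print([(((ce[i]+.5)/4-.5+[x,y]).round(1).tolist(),int(q[i,4])) for i in range(1,k) if q[i,4]>12])
cv2.imwrite("pics/laid.png",im[1])
E
```

```text
clock: 11.15
tool_pos: [0.4793, -0.1525, 0.1611]
eef_rot: [0.077, 0.997, 0.003, 0.001]
contact_force: [0.9, -0.7, 0.2]
opening: 0.475
finger_force: 0.0
t 11.15 pos [ 0.4793 -0.1525  0.1611] F [ 0.88 -0.69  0.24] shift [0.0276 0.0079 0.7606] turn [0.0035 0.0013 0.0005]
top expected [[335.7, 237.8], [318.0, 235.1], [340.6, 203.5], [323.1, 200.8]]
[([322.9, 200.8], 94), ([340.5, 203.4], 106), ([318.0, 234.7], 110), ([335.8, 237.4], 133), ([313.2, 266.9], 287)]
side expected [[262.1, 263.7], [261.2, 247.0], [311.7, 260.5], [308.6, 244.0]]
[([308.5, 244.0], 142), ([261.3, 247.1], 145), ([311.7, 260.2], 152), ([262.4, 263.5], 159)]
```

View pics/laid.png

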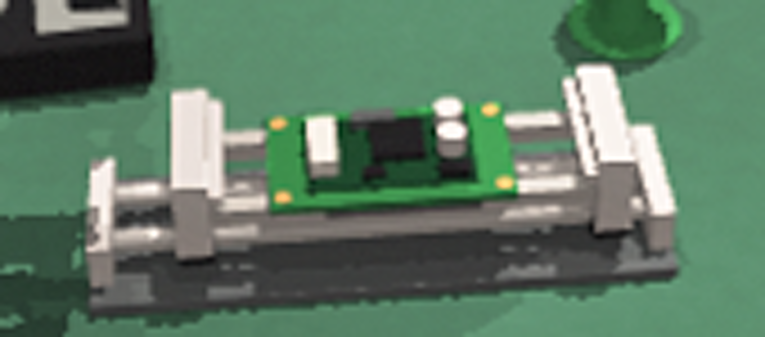

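The board lies level on the ledges, centred, with all four holes within 0.4 px of the prediction in both views. Now I close the fingers and go down behind the sliding jaw.

```bash
python3 -m pendant '[0,0.02,0,0.1,0,0,0, 0,0.02,0,0.25,0,0,0, 0,0.02,0,0.4,0,0,0, 0,0.02,0,0.55,0,0,0, 0,0.02,0,0.68,0,0,0, 0,0.02,0,0.74,0,0,0, 0,0.02,0,0.75,0,0,0, 0,0.02,0,0.75,0,0,0, 0,0.02,0,0.75,0,0,0]'
python3 -c "
from plan import *
go(h(-.145,0,.047),tool(HF))
print((HF.T@(r.get_state()['tool_pos']-HO)).round(4))"
```

```text
clock: 12.15
tool_pos: [0.4758, -0.1516, 0.0494]
eef_rot: [0.077, 0.997, 0.002, 0.001]
contact_force: [0.9, 0.7, 0.5]
opening: 0.003
finger_force: 0.0
t 12.15 pos [ 0.4758 -0.1516  0.0494] F [0.92 0.73 0.5 ] shift [0.0017 0.0098 0.0162] turn [0.0032 0.0013 0.0004]
[-0.1448 -0.0015  0.0494]
```

```bash
python3 -m pendant '[0,-0.015,0.01,0.01,0,0,0, 0,-0.03,0.01,0.01,0,0,0, 0,-0.045,0.01,0.01,0,0,0, 0,-0.06,0.01,0.01,0,0,0, 0,-0.075,0.01,0.01,0,0,0, 0,-0.09,0.01,0.01,0,0,0, 0,-0.105,0.01,0.01,0,0,0, 0,-0.12,0.01,0.01,0,0,0, 0,-0.135,0.01,0.01,0,0,0, 0,-0.15,0.01,0.01,0,0,0, 0,-0.165,0.01,0.01,0,0,0, 0,-0.18,0.01,0.01,0,0,0]'
python3 -m pendant '[0,-0.01,0,0,0,0,0, 0,-0.02,0,0,0,0,0, 0,-0.03,0,0,0,0,0, 0,-0.04,0,0,0,0,0, 0,-0.05,0,0,0,0,0, 0,-0.06,0,0,0,0,0, 0,-0.07,0,0,0,0,0, 0,-0.08,0,0,0,0,0]'
python3 -c "
from plan import *
print((HF.T@(r.get_state()['tool_pos']-HO)).round(4))"
```

```text
clock: 13.35
tool_pos: [0.5015, -0.154, 0.0471]
eef_rot: [0.077, 0.997, 0.002, -0.0]
contact_force: [-3.6, 1.0, 0.6]
opening: 0.001
finger_force: 1.6
clock: 14.15
tool_pos: [0.5138, -0.1559, 0.0471]
eef_rot: [0.077, 0.997, 0.002, 0.0]
contact_force: [-3.3, 0.0, -0.8]
opening: 0.0
finger_force: 1.6
[-1.065e-01  1.000e-04  4.710e-02]
```

```bash
python3 -m pendant '[0,-0.008,0,0,0,0,0, 0,-0.016,0,0,0,0,0, 0,-0.024,0,0,0,0,0, 0,-0.032,0,0,0,0,0, 0,-0.04,0,0,0,0,0, 0,-0.048,0,0,0,0,0, 0,-0.056,0,0,0,0,0, 0,-0.064,0,0,0,0,0, 0,-0.072,0,0,0,0,0, 0,-0.08,0,0,0,0,0]'
python3 -m pendant '[0,-0.008,0,0,0,0,0, 0,-0.016,0,0,0,0,0, 0,-0.024,0,0,0,0,0, 0,-0.032,0,0,0,0,0, 0,-0.04,0,0,0,0,0, 0,-0.048,0,0,0,0,0, 0,-0.056,0,0,0,0,0, 0,-0.064,0,0,0,0,0]'
python3 - <<'E'
from plan import *
from h import proj,onplane
import cv2
print((HF.T@(r.get_state()['tool_pos']-HO)).round(4))
s=r.snapshot("side");x,y,w,h_=200,220,170,75
hs=cv2.cvtColor(cv2.resize(s["img"],None,fx=4,fy=4,interpolation=cv2.INTER_CUBIC),cv2.COLOR_RGB2HSV)[y*4:(y+h_)*4,x*4:(x+w)*4]
m=((hs[...,0]>15)&(hs[...,0]<42)&(hs[...,1]>100)&(hs[...,2]>100)).astype(np.uint8)
k,l,q,ce=cv2.connectedComponentsWithStats(m)
for i in range(1,k):
    if q[i,4]>12:
        p=(ce[i]+.5)/4-.5+[x,y];print(p.round(1),q[i,4],(HF.T@(onplane(s,[p],.05)[0]-HO)).round(4))
E
```

```text
clock: 15.15
tool_pos: [0.5257, -0.1578, 0.0472]
eef_rot: [0.077, 0.997, 0.002, 0.0]
contact_force: [-3.5, 0.6, -2.0]
opening: 0.007
finger_force: 1.6
clock: 15.95
tool_pos: [0.5352, -0.1593, 0.0472]
eef_rot: [0.077, 0.997, 0.002, 0.0]
contact_force: [-3.0, 0.9, -2.6]
opening: 0.006
finger_force: 1.6
[-0.0848  0.0001  0.0472]
[266.  221.1] 116 [-0.0556  0.1128  0.05  ]
[237.9 222.9] 83 [-0.1182  0.1125  0.05  ]
[266.6 233.5] 115 [-0.0562  0.0686  0.05  ]
[237.8 235.4] 44 [-0.118   0.0682  0.05  ]
[244.9 234.6] 41 [-0.1029  0.0693  0.05  ]
[317.  243.4] 139 [0.0469 0.0256 0.05  ]
[320.5 259.7] 154 [ 0.0469 -0.0246  0.05  ]
[272.3 262.9] 54 [-0.049 -0.025  0.05 ]
```

The board is being carried along: middle at about x −1.5 mm, push about 3.5 N. I continue, slower.

```bash
python3 -m pendant '[0,-0.005,0,0,0,0,0, 0,-0.01,0,0,0,0,0, 0,-0.015,0,0,0,0,0, 0,-0.02,0,0,0,0,0, 0,-0.025,0,0,0,0,0, 0,-0.03,0,0,0,0,0, 0,-0.035,0,0,0,0,0, 0,-0.04,0,0,0,0,0, 0,-0.045,0,0,0,0,0]'
python3 -m pendant '[0,-0.004,0,0,0,0,0, 0,-0.008,0,0,0,0,0, 0,-0.012,0,0,0,0,0, 0,-0.016,0,0,0,0,0, 0,-0.02,0,0,0,0,0]'
```

```text
clock: 16.9
tool_pos: [0.5419, -0.1603, 0.0473]
eef_rot: [0.077, 0.997, 0.002, 0.0]
contact_force: [-3.2, -1.0, -1.5]
opening: 0.005
finger_force: 1.6
clock: 17.4
tool_pos: [0.5449, -0.1608, 0.0473]
eef_rot: [0.077, 0.997, 0.002, 0.0]
contact_force: [-3.3, -0.4, -2.2]
opening: 0.008
finger_force: 1.6
```

```bash
python3 -m pendant '[0,-0.003,0,0,0,0,0, 0,-0.006,0,0,0,0,0, 0,-0.009,0,0,0,0,0, 0,-0.012,0,0,0,0,0]'
```

```text
clock: 17.8
tool_pos: [0.5466, -0.1611, 0.0473]
eef_rot: [0.077, 0.997, 0.002, 0.0]
contact_force: [-3.2, 0.2, -1.6]
opening: 0.008
finger_force: 1.6
```

```bash
python3 -m pendant '[0,-0.002,0,0,0,0,0, 0,-0.004,0,0,0,0,0, 0,-0.006,0,0,0,0,0, 0,-0.008,0,0,0,0,0]'
```

```text
clock: 18.2
tool_pos: [0.5478, -0.1612, 0.0473]
eef_rot: [0.077, 0.997, 0.002, 0.0]
contact_force: [-3.2, 0.8, -0.0]
opening: 0.007
finger_force: 1.6
```

```bash
python3 -m pendant '[0,-0.002,0,0,0,0,0, 0,-0.004,0,0,0,0,0]'
```

```text
clock: 18.4
tool_pos: [0.5484, -0.1613, 0.0473]
eef_rot: [0.077, 0.997, 0.002, 0.0]
contact_force: [-3.9, 0.1, -0.5]
opening: 0.009
finger_force: 1.6
```

```bash
python3 -m pendant '[0,-0.002,0,0,0,0,0, 0,-0.004,0,0,0,0,0, 0,-0.006,0,0,0,0,0]'
```

```text
clock: 18.7
tool_pos: [0.5493, -0.1615, 0.0473]
eef_rot: [0.077, 0.997, 0.002, 0.0]
contact_force: [-1.7, -0.1, -0.5]
opening: 0.003
finger_force: 1.6
```

```bash
python3 -m pendant '[0,-0.002,0,0,0,0,0, 0,-0.004,0,0,0,0,0]'
```

```text
clock: 18.9
tool_pos: [0.5499, -0.1615, 0.0473]
eef_rot: [0.077, 0.997, 0.002, 0.0]
contact_force: [-3.0, -0.9, -0.2]
opening: 0.008
finger_force: 1.6
```

```bash
python3 -m pendant '[0,-0.002,0,0,0,0,0, 0,-0.004,0,0,0,0,0, 0,-0.006,0,0,0,0,0, 0,-0.008,0,0,0,0,0]'
```

```text
clock: 19.3
tool_pos: [0.5511, -0.1617, 0.0473]
eef_rot: [0.077, 0.997, 0.002, 0.0]
contact_force: [-3.0, 0.5, -0.3]
opening: 0.007
finger_force: 1.6
```

```bash
python3 -m pendant '[0,-0.002,0,0,0,0,0, 0,-0.004,0,0,0,0,0]'
```

```text
clock: 19.5
tool_pos: [0.5516, -0.1618, 0.0473]
eef_rot: [0.077, 0.997, 0.002, 0.0]
contact_force: [-2.2, -0.7, -0.1]
opening: 0.007
finger_force: 1.6
```

```bash
python3 -m pendant '[0,-0.002,0,0,0,0,0, 0,-0.004,0,0,0,0,0]'
```

```text
clock: 19.7
tool_pos: [0.5521, -0.1619, 0.0473]
eef_rot: [0.077, 0.997, 0.002, 0.0]
contact_force: [-4.8, 0.5, 0.7]
opening: 0.003
finger_force: 2.1
```

```bash
python3 -m pendant '[0,-0.002,0,0,0,0,0, 0,-0.002,0,0,0,0,0]'
```

```text
clock: 19.9
tool_pos: [0.552, -0.1619, 0.0473]
eef_rot: [0.077, 0.997, 0.002, 0.0]
contact_force: [-4.9, -0.1, 2.1]
opening: 0.004
finger_force: 2.4
```

The tool has stopped while the command advances, so this is the stop. I'll build the force up in small steps.

```bash
python3 -m pendant '[0,-0.003,0,0,0,0,0, 0,-0.003,0,0,0,0,0]'
```

```text
clock: 20.1
tool_pos: [0.5521, -0.1619, 0.0473]
eef_rot: [0.077, 0.997, 0.002, -0.0]
contact_force: [-5.4, 1.6, 2.2]
opening: 0.004
finger_force: 2.9
```

```bash
python3 -m pendant '[0,-0.003,0,0,0,0,0, 0,-0.003,0,0,0,0,0]'
```

```text
clock: 20.3
tool_pos: [0.5521, -0.1619, 0.0473]
eef_rot: [0.077, 0.997, 0.002, -0.001]
contact_force: [-6.1, 1.0, 3.9]
opening: 0.006
finger_force: 3.3
```

```bash
python3 -m pendant '[0,-0.004,0,0,0,0,0, 0,-0.008,0,0,0,0,0, 0,-0.008,0,0,0,0,0]'
```

```text
clock: 20.6
tool_pos: [0.5521, -0.1619, 0.0473]
eef_rot: [0.077, 0.997, 0.002, -0.002]
contact_force: [-8.0, 1.8, 6.8]
opening: 0.005
finger_force: 4.5
```

```bash
python3 -m pendant '[0,-0.004,0,0,0,0,0, 0,-0.006,0,0,0,0,0, 0,-0.006,0,0,0,0,0]'
```

```text
clock: 20.9
tool_pos: [0.5521, -0.1619, 0.0473]
eef_rot: [0.077, 0.997, 0.002, -0.003]
contact_force: [-10.2, 2.3, 8.3]
opening: 0.004
finger_force: 5.4
```

```bash
python3 -m pendant '[0,-0.004,0,0,0,0,0, 0,-0.007,0,0,0,0,0, 0,-0.007,0,0,0,0,0, 0,-0.007,0,0,0,0,0, 0,-0.007,0,0,0,0,0]'
```

```text
clock: 21.4
tool_pos: [0.5521, -0.1619, 0.0473]
eef_rot: [0.077, 0.997, 0.002, -0.004]
contact_force: [-11.5, 3.5, 10.8]
opening: 0.007
finger_force: 6.4
```

About 12 N along the axis, held: firm clamp. I'll back off gently, rise clear and check.

```bash
python3 -m pendant '[0,0.01,0,0,0,0,0, 0,0.03,0,0,0,0,0, 0,0.05,0,0,0,0,0, 0,0.08,0,0,0,0,0, 0,0.12,0,0,0,0,0, 0,0.15,0,-0.05,0,0,0, 0,0.15,0,-0.2,0,0,0, 0,0.15,0,-0.4,0,0,0, 0,0.15,0,-0.6,0,0,0, 0,0.4,0,-0.8,0,0,0, 0,0.8,0,-0.9,0,0,0, 0,0.8,0,-0.9,0,0,0]'
python3 -m pendant '[0,0.2,0,0,0,0,0, 0,0.3,0,0,0,0,0, 0,0.3,0,0,0,0,0, 0,0.3,0,0,0,0,0]'
python3 - <<'E'
from plan import *
from h import proj,onplane
import cv2
for n,(x,y,w,h_) in(("top",(290,160,80,120)),("side",(200,220,170,75))):
    s=r.snapshot(n)
    hs=cv2.cvtColor(cv2.resize(s["img"],None,fx=4,fy=4,interpolation=cv2.INTER_CUBIC),cv2.COLOR_RGB2HSV)[y*4:(y+h_)*4,x*4:(x+w)*4]
    m=((hs[...,0]>15)&(hs[...,0]<42)&(hs[...,1]>100)&(hs[...,2]>100)).astype(np.uint8)
    k,l,q,ce=cv2.connectedComponentsWithStats(m)
    for i in range(1,k):
        if q[i,4]>12:
            p=(ce[i]+.5)/4-.5+[x,y];print(n,p.round(1),q[i,4],(HF.T@(onplane(s,[p],.05)[0]-HO)).round(4))
cv2.imwrite("pics/end.png",cv2.resize(s["img"][y:y+h_,x:x+w,::-1],None,fx=4.5,fy=4.5,interpolation=cv2.INTER_CUBIC))
E
```

```text
clock: 22.6
tool_pos: [0.4321, -0.1446, 0.1838]
eef_rot: [0.077, 0.997, 0.002, -0.002]
contact_force: [-0.2, 0.6, -0.2]
opening: 0.008
finger_force: 0.0
clock: 23.0
tool_pos: [0.3947, -0.1379, 0.1825]
eef_rot: [0.077, 0.997, 0.002, 0.002]
contact_force: [-0.7, -0.1, -0.1]
opening: 0.005
finger_force: 0.0
side [324.4 243.4] 52 [0.0621 0.0242 0.05  ]
side [279.6 245.9] 36 [-0.0312  0.0251  0.05  ]
side [328.  259.4] 56 [ 0.0619 -0.0253  0.05  ]
side [280.9 262.4] 55 [-0.0321 -0.0252  0.05  ]
```

View pics/end.png

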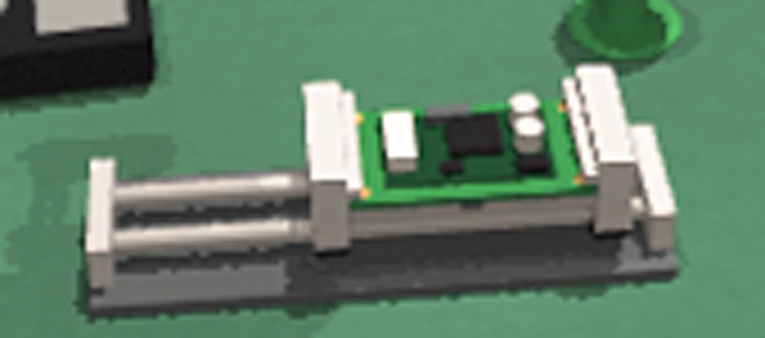

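The board is level and seated in both grooves, with its ends at (360,150) and (580,150) in the picture. Its middle is at about x 15 mm and the arm is clear, so I hand the job in.

```bash
python3 -c "
from plant import r
print(r.finish_job())"
```

```text
the job is handed in; nothing more can be done
None
```

The board is clamped level and face up in the grooves of both holder jaws after a firm push of about 12 N; the arm is clear and the job is handed in (the hand-in gave no verdict).

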